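# Move the plaster pieces from drying rack to carrying rack in the same order

## Task

The workshop's four plaster pieces have dried, and we know whose is whose only by their place in the row. Move them from the slatted drying rack into the carrying rack, keeping the same order counted from the end nearest the robot: one to a bay, each standing upright on the floor of its bay. Set the brittle pieces down gently, never drop or topple them, and leave the paste pot and the palette knife where they are.

Things in the scene. Friction and masses are not known exactly. Their poses are not given: they have to be found in the camera images.
- vase: Cast plaster bottle vase, off-white, round, 84 mm high: straight body 47 mm across from 8 to 56 mm up, narrow neck above it, lip 32 mm across. About 150 g. Origin at the centre of its underside, z up. Best taken from above with the pads about 46 mm above its underside, across the 47 mm body.
- toadstool: Cast plaster toadstool, off-white, round, 76 mm high: foot 42 mm across, thin stem, domed cap with warts, widest 55 mm with a straight rim from 40 to 54 mm up. About 120 g. Origin at the centre of its underside, z up. Best taken from above with the pads about 46 mm above its underside, across the 55 mm rim of the cap.
- house: Cast plaster cottage, off-white, 46 mm long (x), 40 mm wide (y): straight walls 52 mm high, roof ridge along x at 72 mm, chimney to 77 mm, dark door on the -x end. About 160 g. Origin at the centre of its underside. Its x lies within 0.3 rad of the row. Best taken from above, pads about 46 mm above its underside, closing along its y across the 40 mm.
- owl: Cast plaster owl, off-white, round, body 48 mm across from 8 to 54 mm up, two pointed ears to 82 mm, eyes and beak on its -x side. About 160 g. Origin at the centre of its underside, z up. Best taken from above with the pads about 46 mm above its underside, across the 48 mm body.
- vase_tile: Cork tile 68 x 68 x 6 mm, fixed on the drying rack, on which the vase stands at the start; it stays there and so keeps the vase's place in the old row. All four tiles look alike. Origin at the centre of its underside; its top, where the piece stands, is 6 mm above.
- toadstool_tile: Cork tile 68 x 68 x 6 mm, fixed on the drying rack, on which the toadstool stands at the start; it stays there and so keeps the toadstool's place in the old row. All four tiles look alike. Origin at the centre of its underside; its top, where the piece stands, is 6 mm above.
- house_tile: Cork tile 68 x 68 x 6 mm, fixed on the drying rack, on which the house stands at the start; it stays there and so keeps the house's place in the old row. All four tiles look alike. Origin at the centre of its underside; its top, where the piece stands, is 6 mm above.
- owl_tile: Cork tile 68 x 68 x 6 mm, fixed on the drying rack, on which the owl stands at the start; it stays there and so keeps the owl's place in the old row. All four tiles look alike. Origin at the centre of its underside; its top, where the piece stands, is 6 mm above.
- drying_rack: Fixed low rack of dark brown slats on one side of the table, running away from the robot (yaw within 0.3 rad), 328 (x) by 86 mm, slat tops 24 mm above the table. Origin on the table under its middle, x along the row towards the far end. Its four places, each with a cork tile, are at x = -117 (nearest the robot), -39, 39, 117 mm; the pieces stand within 5 mm of their tiles' middles.
- carrying_rack: Fixed pale wooden rack on the other side, empty, running away from the robot (yaw within 0.3 rad), 328 (x) by 90 mm. Origin on the table under its middle, x towards the far end. Four bays at x = -117 (nearest the robot), -39, 39, 117 mm, y = 0, each 70 (x) by 74 mm (y) inside; floor 18 mm above the table, tops of rails and dividers 38 mm, end boards 55 mm, walls 8 to 12 mm thick.
- paste_pot: Bystander: small white lidded paste pot, loose, 44 mm across, 42 mm high, standing between the racks. Origin at the centre of its underside.
- palette_knife: Bystander: palette knife with wooden handle and steel blade, loose, lying between the racks along x, 205 mm long, 20 mm wide, 16 mm high. Origin under its middle.

How it is judged:
At the end, for the whole second after the job is handed in: Each piece stands in the bay with the same number, counted from the robot's end, as its own cork tile has on the drying rack: within 20 mm of the bay's centre each way, underside within 5 mm of the bay floor, upright within 0.12 rad, released and at rest (y of vase in the frame of carrying_rack between -0.02 and 0.02 m and z of vase in the frame of carrying_rack between 0.013 and 0.023 m and angle between each of vase, toadstool, house, owl's own z axis and vertical below 0.12 rad and linear speed of each of vase, toadstool, house, owl below 0.03 m/s and angular speed of each of vase, toadstool, house, owl below 0.3 rad/s and ((x of vase_tile in the frame of drying_rack between -0.137 and -0.097 m and x of vase in the frame of carrying_rack between -0.137 and -0.097 m) or (x of vase_tile in the frame of drying_rack between -0.059 and -0.019 m and x of vase in the frame of carrying_rack between -0.059 and -0.019 m) or (x of vase_tile in the frame of drying_rack between 0.019 and 0.059 m and x of vase in the frame of carrying_rack between 0.019 and 0.059 m) or (x of vase_tile in the frame of drying_rack between 0.097 and 0.137 m and x of vase in the frame of carrying_rack between 0.097 and 0.137 m)) and y of toadstool in the frame of carrying_rack between -0.02 and 0.02 m and z of toadstool in the frame of carrying_rack between 0.013 and 0.023 m and ((x of toadstool_tile in the frame of drying_rack between -0.137 and -0.097 m and x of toadstool in the frame of carrying_rack between -0.137 and -0.097 m) or (x of toadstool_tile in the frame of drying_rack between -0.059 and -0.019 m and x of toadstool in the frame of carrying_rack between -0.059 and -0.019 m) or (x of toadstool_tile in the frame of drying_rack between 0.019 and 0.059 m and x of toadstool in the frame of carrying_rack between 0.019 and 0.059 m) or (x of toadstool_tile in the frame of drying_rack between 0.097 and 0.137 m and x of toadstool in the frame of carrying_rack between 0.097 and 0.137 m)) and y of house in the frame of carrying_rack between -0.02 and 0.02 m and z of house in the frame of carrying_rack between 0.013 and 0.023 m and ((x of house_tile in the frame of drying_rack between -0.137 and -0.097 m and x of house in the frame of carrying_rack between -0.137 and -0.097 m) or (x of house_tile in the frame of drying_rack between -0.059 and -0.019 m and x of house in the frame of carrying_rack between -0.059 and -0.019 m) or (x of house_tile in the frame of drying_rack between 0.019 and 0.059 m and x of house in the frame of carrying_rack between 0.019 and 0.059 m) or (x of house_tile in the frame of drying_rack between 0.097 and 0.137 m and x of house in the frame of carrying_rack between 0.097 and 0.137 m)) and y of owl in the frame of carrying_rack between -0.02 and 0.02 m and z of owl in the frame of carrying_rack between 0.013 and 0.023 m and ((x of owl_tile in the frame of drying_rack between -0.137 and -0.097 m and x of owl in the frame of carrying_rack between -0.137 and -0.097 m) or (x of owl_tile in the frame of drying_rack between -0.059 and -0.019 m and x of owl in the frame of carrying_rack between -0.059 and -0.019 m) or (x of owl_tile in the frame of drying_rack between 0.019 and 0.059 m and x of owl in the frame of carrying_rack between 0.019 and 0.059 m) or (x of owl_tile in the frame of drying_rack between 0.097 and 0.137 m and x of owl in the frame of carrying_rack between 0.097 and 0.137 m))); the robot touches nothing.
It fails at once if a piece is tipped more than 45 degrees (angle between any of vase, toadstool, house, owl's own z axis and vertical above 0.785 rad).
It fails at once if a piece is dropped or banged into the carrying rack (over 0.55 m/s within 12 mm of a bay floor) ((x of vase in the frame of carrying_rack between -0.15 and 0.15 m and y of vase in the frame of carrying_rack between -0.037 and 0.037 m and z of vase in the frame of carrying_rack below 0.03 m and linear speed of vase above 0.55 m/s) or (x of toadstool in the frame of carrying_rack between -0.15 and 0.15 m and y of toadstool in the frame of carrying_rack between -0.037 and 0.037 m and z of toadstool in the frame of carrying_rack below 0.03 m and linear speed of toadstool above 0.55 m/s) or (x of house in the frame of carrying_rack between -0.15 and 0.15 m and y of house in the frame of carrying_rack between -0.037 and 0.037 m and z of house in the frame of carrying_rack below 0.03 m and linear speed of house above 0.55 m/s) or (x of owl in the frame of carrying_rack between -0.15 and 0.15 m and y of owl in the frame of carrying_rack between -0.037 and 0.037 m and z of owl in the frame of carrying_rack below 0.03 m and linear speed of owl above 0.55 m/s)).
It fails at once if the small paste pot is shoved more than 40 mm (distance of paste_pot from where it was at the start of the episode above 0.04 m).
It fails at once if the palette knife is shoved more than 40 mm (distance of palette_knife from where it was at the start of the episode above 0.04 m).
It also fails if it takes over 96 s, if anything falls off the work surface, if the arm or the gripper's body presses on something with over 40 N, if the wrist force passes 120 N, or if a joint passes its speed limit or range.

## Robot

A 6-joint arm with a two-finger parallel gripper is mounted at the origin on the work surface. World frame = base frame: x ahead of the robot, y to its left, z up, the work surface at z = 0. Lengths are in m, angles in rad, forces in N, time in s.
With the tool pointing down it reaches from about 0.25 to 0.725 m from the base axis. Payload 9.7 kg.
Tool frame: the origin (TCP) lies midway between the tips of the shut fingers; the grasp point (between the pads) lies 19 mm behind it (bot.grip_depth is the distance from the TCP to the grasp point, in m); z points along the fingers, y is the line along which they close (so a half turn about z gives the same grasp; the last joint's range is limited). The gripper opens to 85 mm and grips with 20 to 120 N. Pads are 22 mm wide; open, the fingers measure 114 mm over their backs; the gripper's body (76 mm by 85 mm) begins 54 mm behind the grasp point. The pads swing forward as they close: fully open they stand 13 mm farther back than shut.
Start: joints at [-1.246, 0.087, 0.176, 1.66, 0, 1.571], TCP at [0.176, -0.521, 0.231] pointing down, gripper open.
Joint ranges: [-3.13, 3.13], [-0.85, 1.81], [-1.15, 1.24], [-2.2, 2.28], [-1.44, 1.52], [-3.14, 3.14]. Speed limits (rad/s): [2.22, 2.22, 2.57, 3.14, 3.14, 3.14].

## Interface

Orientations are given as a 3x3 rotation matrix whose columns are the frame's x, y, z axes.
In Python, from plant import bot, optics gives the robot as it stands. The module is installed in compiled form; this text tells all that it offers.
- The arm moves only by the tool servo_tool, never from a script. Its argument "increments" is a list that holds one entry, the list of rows, each a list of 6 numbers: the shift along the tool's x, y, z as a fraction of full scale, then the turn, a rotation vector about the tool's x, y, z as a fraction of full scale. In form: [[[tx, ty, tz, ax, ay, az], ...]]. A call has 1 to 8 rows; each row shifts and turns the commanded pose from where the row before left it, along the tool's axes as they then stand; what a row does not reach is not made up. Full scale, the value 1, is 0.03 m for a shift and 90 degrees for a turn. A row lasts 1/10 s, in which the tool goes at most 50 mm and 8.59 degrees, less where a joint would pass 70% of its speed; a pose out of reach is approached as far as the arm can. A call with a number of a shift or a turn outside -1 to 1 is refused whole. A call with a gripper value outside its range is refused whole. "gripper" is the opening, from -1 (shut) to 1 (fully open), set as the call begins (left out, the last holds). The fingers move at their own pace and stop on an object; "newtons" is the grip in N (left out, the last holds). Time passes only in rows, so rows that do not move let the fingers close. It gives the time, the measured TCP pose, the force, the opening and the grip force at its end, in the units of the state.
- bot.get_obs(): the state, without advancing time (a new reading comes with each control period).
- optics.grab_frame(name): name is "side" or "top"; returns a dict with "img" (420x560x3 uint8, blue, green, red), "mtx" (3x3 intrinsics, pixels), "k1" (the pictures are not rectified: a ray, as slopes to the right and down, at radius r is drawn at 1 + k1 r^2 times it, then the intrinsics apply), "R" (3x3) and "t" (3): a world point X has camera coordinates R X + t. Camera axes: x right, y down, z forward; pixel columns grow to the right and rows downward; lengths in m; the calibration is good to about 2 mm. A picture is of the moment at which its call begins. There is no depth.
- bot.job_done(): hands the job in; it is judged then, once.
The state is a dict: "time_s": time; "joint_positions": joint angles; "dq": joint speeds; "joint_efforts": joint torques, N m; "position": TCP position; "tool_rot": TCP orientation; "force": force on the tool from outside, world axes, zero at the start; "wrist_torque": the same for the moment, N m; "opening": finger opening in m; "grasp_force": force on a finger pad.
Only numpy, scipy, OpenCV 4.12 (cv2) and the standard library are available. Lean on these libraries where they do the work, as an engineer would, in place of code of your own. Each camera call takes 0.05 s, during which the arm holds its last target. There are 200 camera calls.

## Working session

There is one attempt and no reset: what is moved stays moved. The work goes in short steps, Python scripts to look and compute and a tool call to move; the robot and the scene stay as the last step left them, time stands still between calls to the robot, and variables do not carry over. Pictures are saved under pics/ and viewed, at most 14 in all, crops included, and the job is handed in when it is done.

Besides the shell and the picture viewer there is one more tool, called after "Request:" as a command line: name --argument value ..., lists and objects as JSON in quotes. servo_tool: Moves the arm, as the interface text tells. Shift numbers are shares of 0.03 m and turn numbers shares of 90 degrees, none past 1 either way. Its arguments: {"type":"object","properties":{"increments":{"type":"array"},"gripper":{"type":"number"},"newtons":{"type":"number"}},"required":["increments"]}

```bash
mkdir -p pics; python3 - <<'E'
from plant import bot, optics
import cv2,numpy as np
for n in("top","side"):
    f=optics.grab_frame(n); cv2.imwrite(f"pics/{n}0.png",f["img"]); np.savez(f"{n}.npz",**{k:v for k,v in f.items()})
    print(n,f["mtx"],f["k1"],f["R"],f["t"])
o=bot.get_obs();print(o)
E
```

```text
top [[430.6168604    0.         277.78405573]
 [  0.         430.6168604  203.68870162]
 [  0.           0.           1.        ]] 0.028929883304266345 [[-0.02975589 -0.99928375 -0.02337895]
 [-0.98006789  0.03376393 -0.19577266]
 [ 0.1964218   0.01708757 -0.98037059]] [0.01079686 0.52504735 0.82013823]
side [[430.82844981   0.         284.20856724]
 [  0.         430.82844981 201.95034858]
 [  0.           0.           1.        ]] -0.014134693597085874 [[-0.78496524 -0.61951484 -0.00556241]
 [-0.37676625  0.48447589 -0.7895127 ]
 [ 0.49180969 -0.61764429 -0.61370902]] [0.4133836  0.23872869 0.52001553]
{'time_s': 0.1, 'joint_positions': array([-1.24598058e+00,  8.73826748e-02,  1.75206645e-01,  1.65977000e+00,
        1.53581273e-05,  1.57077117e+00]), 'dq': array([ 0.00090701, -0.00157113,  0.00189824,  0.00048256,  0.00103887,
       -0.00106718]), 'joint_efforts': array([ 8.21184699e-05, -5.21563697e+01,  4.65653479e+01,  1.61310862e-02,
        9.39178130e-05,  1.35433339e-05]), 'position': array([ 0.17546518, -0.52105248,  0.23066281]), 'tool_rot': array([[ 9.47701520e-01,  3.19157805e-01, -3.52353291e-04],
       [ 3.19157999e-01, -9.47700888e-01,  1.09448230e-03],
       [ 1.53870416e-05, -1.14969891e-03, -9.99999339e-01]]), 'force': array([ 0.0313876 ,  0.52079027, -0.33736511]), 'wrist_torque': array([ 0.01652886, -0.04602173,  0.00322166]), 'grasp_force': 0.0, 'opening': 0.08534590987417279}
```

View pics/top0.png

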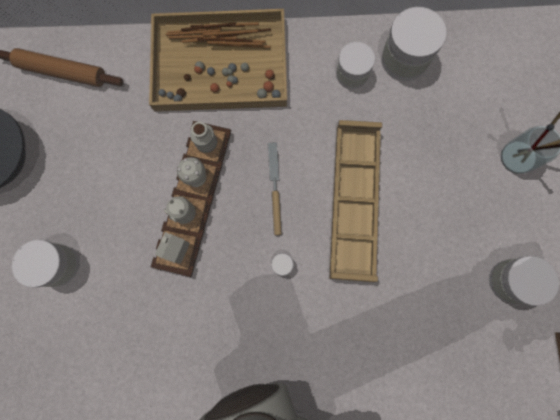

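View pics/side0.png

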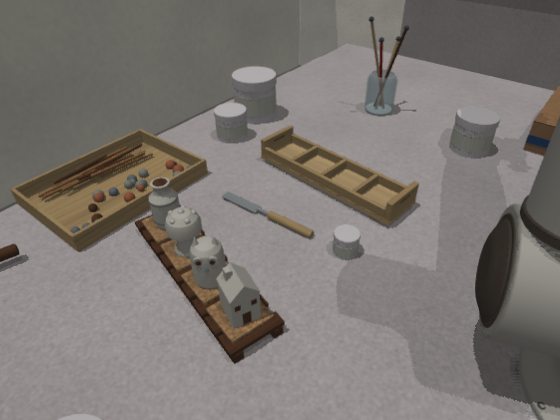

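The order from the robot is house, owl, toadstool, vase: drying rack at about (152–230, 122–273) px, carrying rack at about (333–382, 121–282) px in the top view. I'll enlarge both.

```bash
python3 - <<'E'
import cv2,numpy as np
a=np.load("top.npz")["img"]
s=3.5
c=np.hstack([a[115:285,145:240],a[115:285,325:390]])
c=cv2.resize(c,None,fx=s,fy=s,interpolation=cv2.INTER_CUBIC)
c=np.clip(c*1.5,0,255).astype(np.uint8)
for i in range(0,170,20): cv2.putText(c,str(115+i),(0,int(i*s)+4),0,.35,(0,255,255)); cv2.line(c,(0,int(i*s)),(8,int(i*s)),(0,255,255))
cv2.imwrite("pics/c0.png",c)
b=np.load("side.npz")["img"][170:360,130:290]
b=cv2.resize(b,None,fx=3,fy=3,interpolation=cv2.INTER_CUBIC); cv2.imwrite("pics/c1.png",np.clip(b*1.4,0,255).astype(np.uint8))
E
```

```text
(no output)
```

View pics/c0.png

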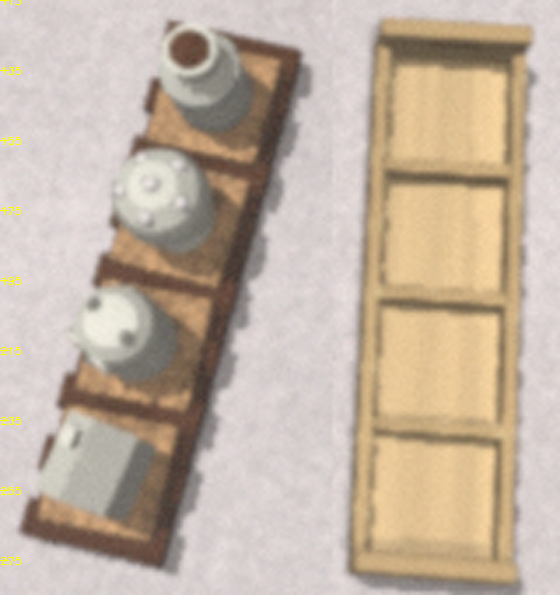

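View pics/c1.png

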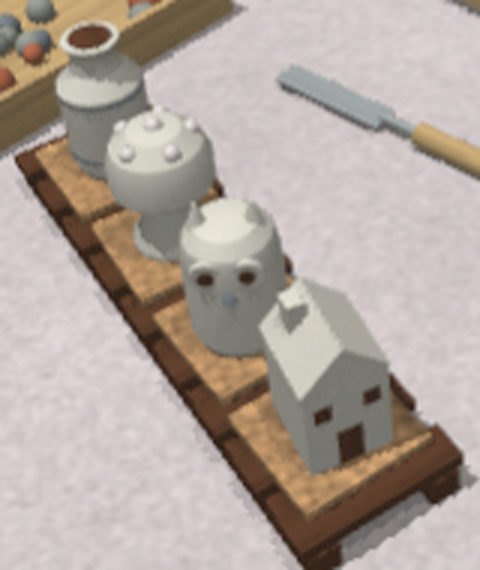

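Crop reading: vase lip centre at (188,48), toadstool top (150,184), owl ears (93,303)/(128,340), drying rack corners (170,22), (300,50), (22,530) and carrying-rack inner corners all read from the 3.5× crop. In the side view the house's door end faces the robot. I'll fit poses and check by overlay.

```bash
cat > h.py <<'E'
import cv2,numpy as np
from scipy.optimize import least_squares
C={n:dict(np.load(n+".npz")) for n in("top","side")}
def proj(n,X):
    c=C[n]; P=np.atleast_2d(X)@c["R"].T+c["t"]; s=P[:,:2]/P[:,2:]
    s=s*(1+c["k1"]*(s**2).sum(1,keepdims=True)); return s*c["mtx"][0,0]+c["mtx"][:2,2]
def W(p,L): # planar pose
    L=np.atleast_2d(L); c,s=np.cos(p[2]),np.sin(p[2])
    return np.c_[p[0]+c*L[:,0]-s*L[:,1],p[1]+s*L[:,0]+c*L[:,1],L[:,2]]
def fit(obs,p0):
    f=lambda p:np.concatenate([(proj(n,W(p,l))[0]-uv) for n,l,uv in obs])
    r=least_squares(f,p0,loss="soft_l1",f_scale=1.); return r.x,f(r.x).reshape(-1,2).round(1)
def tl(x,y):return np.array([145+x/3.5,115+y/3.5])
def tr(x,y):return np.array([325+(x-332.5)/3.5,115+y/3.5])
def sd(x,y):return np.array([130+x/3,170+y/3])
E
cat > m.py <<'E'
from h import *
for n in C: print(n,-C[n]["R"].T@C[n]["t"])
dr=[("top",(.164,.043,.024),tl(170,22)),("top",(.164,-.043,.024),tl(300,50)),("top",(-.164,.043,.024),tl(22,530)),("top",(-.164,-.043,.024),tl(163,563)),
 ("side",(.164,.043,.024),sd(17,157)),("side",(-.164,.043,.024),sd(305,553)),("side",(-.164,-.043,.024),sd(460,450))]
D,r=fit(dr,[.45,.2,-.25]);print("dry",D.round(4),r.tolist())
cr=[]
ys=[(58,168),(180,295),(305,423),(435,555)] # inner floor rows guess at rail top
tops=[((390,50),(512,62)),None,None,((372,555),(496,562))]
cr=[("top",(.152,.037,.038),tr(390,52)),("top",(.152,-.037,.038),tr(511,58)),("top",(-.152,.037,.038),tr(371,553)),("top",(-.152,-.037,.038),tr(497,560)),
 ("top",(.164,.045,.055),tr(382,19)),("top",(.164,-.045,.055),tr(532,28)),("top",(-.164,.045,.055),tr(352,572)),("top",(-.164,-.045,.055),tr(517,580)),
 ("top",(-.078,.037,.038),tr(376,428)),("top",(.0,.037,.038),tr(381,299)),("top",(.078,.037,.038),tr(386,172)),
 ("top",(-.078,-.037,.038),tr(502,433)),("top",(.0,-.037,.038),tr(506,303)),("top",(.078,-.037,.038),tr(510,175))]
K,r=fit(cr,[.45,-.15,0.]);print("carry",K.round(4),r.tolist())
from scipy.optimize import least_squares
H,r=fit([("top",(-.023,.020,.082),tl(40,480)),("top",(.023,.020,.082),tl(75,411)),("top",(.023,-.020,.082),tl(155,448)),("top",(-.023,-.020,.082),tl(103,516)),
 ("side",(-.023,.020,.03),sd(315,470)),("side",(-.023,-.020,.03),sd(390,443)),("side",(-.023,.020,.082),sd(308,395)),("side",(-.023,-.020,.082),sd(388,358)),("side",(.023,.020,.082),sd(262,330))],[.34,.22,-.25]);print("house",H.round(4),r.tolist())
def pt(o):
    f=lambda p:np.concatenate([proj(n,[p[0],p[1],z])[0]-uv for n,z,uv in o]); r=least_squares(f,[.45,.2]);return r.x,r.fun.round(1)
for nm,o in dict(vase=[("top",.114,tl(189,49)),("side",.114,sd(90,38))],toad=[("top",.105,tl(150,184)),("side",.105,sd(152,124))],owl=[("top",.110,tl(110,321)),("side",.108,sd(226,213))]).items():
    print(nm,*pt(o))
print("tile centres",W(D,[(x,0,.03) for x in(-.117,-.039,.039,.117)])[:,:2].round(4))
print("bays",W(K,[(x,0,.018) for x in(-.117,-.039,.039,.117)])[:,:2].round(4))
np.savez("poses.npz",D=D,K=K,H=H)
E
python3 m.py
```

```text
top [ 0.35381029 -0.0209527   0.90708174]
side [0.158688   0.46162361 0.50991696]
dry [ 0.5537  0.1748 -0.2659] [[-0.3, -1.3], [0.6, -0.8], [-1.5, 1.2], [-1.3, 1.7], [-0.8, -2.6], [-0.1, -0.8], [2.6, -0.0]]
carry [ 0.5297 -0.1672 -0.101 ] [[0.0, -0.8], [0.6, -0.5], [-1.1, 0.8], [0.5, 1.5], [-0.3, -0.0], [0.3, -0.2], [0.9, 1.0], [0.5, 2.1], [-0.9, -0.6], [-0.6, -1.4], [-0.4, -1.6], [0.1, 0.5], [-0.0, -0.2], [-0.1, -0.3]]
house [ 0.4409  0.2029 -0.4291] [[-0.9, 2.1], [-0.4, -0.2], [-4.6, -2.8], [-0.1, -0.0], [-0.5, 0.2], [1.9, -2.2], [-1.4, -0.2], [1.0, 0.7], [1.1, -3.1]]
vase [0.66573779 0.14344159] [-0.7  0.4  0.1 -1.1]
toad [0.59177915 0.16613235] [-0.5  0.1  0.2 -0.5]
owl [0.51372705 0.18845217] [-1.9  0.3  0.6 -1.7]
tile centres [[0.4408 0.2056]
 [0.5161 0.1851]
 [0.5913 0.1646]
 [0.6666 0.1441]]
bays [[ 0.4133 -0.1554]
 [ 0.4909 -0.1632]
 [ 0.5685 -0.1711]
 [ 0.6461 -0.179 ]]
```

```bash
cat > ov.py <<'E'
from h import *
p=np.load("poses.npz"); D,K,H=p["D"],p["K"],p["H"]
S=8
def draw(n,box,col,ps):
    u0,v0,u1,v1=box; im=cv2.resize(C[n]["img"][v0:v1,u0:u1],None,fx=S,fy=S,interpolation=cv2.INTER_CUBIC); im=np.clip(im*1.3,0,255).astype(np.uint8)
    for poly,c in ps:
        q=((proj(n,poly)+.5-[u0,v0])*S).astype(int); cv2.polylines(im,[q],True,c,1)
    return im
hs=[]
for z in(.03,.082): hs.append((W(H,[(a*.023,b*.02,z) for a,b in((1,1),(1,-1),(-1,-1),(-1,1))]),(0,0,255)))
hs.append((W(H,[(-.023,0,.102),(.023,0,.102)]),(0,255,0)))
hs.append((W(D,[(a*.164,b*.043,.024) for a,b in((1,1),(1,-1),(-1,-1),(-1,1))]),(255,255,0)))
a=draw("top",(145,215,205,280),0,hs); b=draw("side",(206,255,246+0,340),0,hs)
h=max(a.shape[0],b.shape[0]); f=lambda i:np.pad(i,((0,h-i.shape[0]),(0,0),(0,0)))
o=np.hstack([f(a)[:600],f(b)[:600]])[:600,:800];cv2.imwrite("pics/ov.png",o[:600])
E
python3 ov.py
```

```text
(no output)
```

View pics/ov.png

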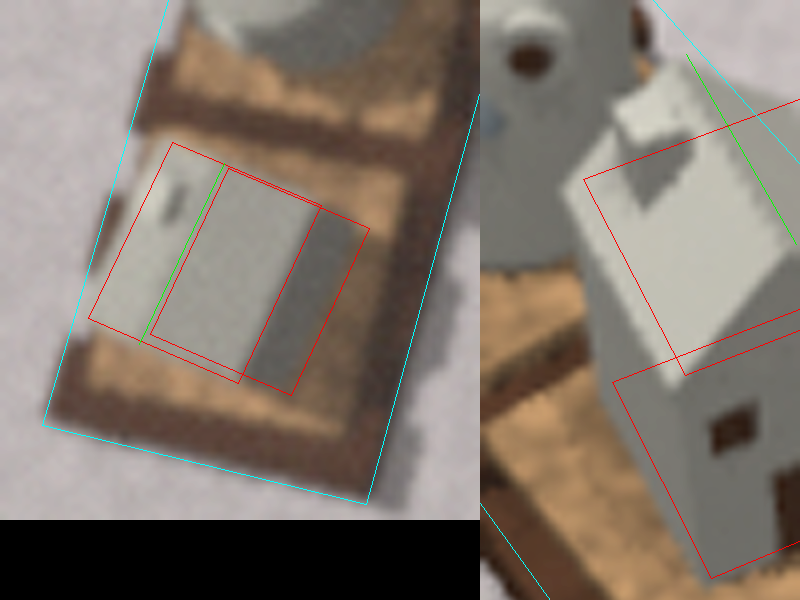

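The overlay fits: the house roof outline (top view, about (88–370, 142–395) in the crop) matches yaw −0.43 rad, and the rack edges agree. Next, a planner that turns targets into rows.

```bash
cat > plan.py <<'E'
import sys,json,numpy as np
from plant import bot
from scipy.spatial.transform import Rotation as Ro
# plan.py x,y,z,yawdeg,n ...  : legs from the measured pose
o=bot.get_obs(); p=np.array(o["position"]); R=np.array(o["tool_rot"])
print("now",p.round(4),"yaw",np.degrees(np.arctan2(R[1,0],R[0,0])).round(2),"q",np.round(o["joint_positions"],2),"t",o["time_s"],"open",round(o["opening"],4))
for a in sys.argv[1:]:
    x,y,z,yaw,n=map(float,a.split(",")); n=int(n); w=np.radians(yaw)
    T=np.array([[np.cos(w),np.sin(w),0],[np.sin(w),-np.cos(w),0],[0,0,-1]])
    rows=[]
    for i in range(n):
        s=R.T@((np.array([x,y,z])-p)/(n-i))/.03; rv=Ro.from_matrix(R.T@T).as_rotvec()/(n-i)/(np.pi/2)
        r=np.r_[s,rv].round(3); rows.append([float(v) if v else 0 for v in r])
        p=p+R@r[:3]*.03; R=R@Ro.from_rotvec(r[3:]*np.pi/2).as_matrix()
    for i in range(0,n,8): print(json.dumps(rows[i:i+8]).replace(" ","").replace("0.","."))
    print("end",p.round(4))
E
python3 plan.py .40,-.15,.22,155.4,16 .441,.203,.18,155.4,16
```

```text
now [ 0.1755 -0.5211  0.2307] yaw 18.61 q [-1.25  0.09  0.18  1.66  0.    1.57] t 0.1 open 0.0853
[[.69,-.583,.023,0,0,-.095],[.769,-.474,.023,0,0,-.095],[.831,-.355,.023,0,0,-.095],[.875,-.227,.023,0,0,-.095],[.899,-.095,.023,0,0,-.095],[.903,.04,.023,0,0,-.095],[.887,.174,.023,0,0,-.095],[.851,.304,.023,0,0,-.095]]
[[.796,.427,.023,0,0,-.095],[.724,.54,.023,0,0,-.095],[.635,.642,.023,0,0,-.095],[.533,.729,.023,0,0,-.095],[.419,.801,.023,0,0,-.095],[.295,.854,.022,0,0,-.095],[.165,.888,.023,0,0,-.095],[.03,.903,.022,.001,-.001,-.095]]
end [ 0.4  -0.15  0.22]
[[.228,.704,.083,0,0,0],[.228,.704,.083,0,0,0],[.228,.704,.083,0,0,0],[.229,.704,.083,0,0,0],[.228,.704,.082,0,0,0],[.229,.704,.083,0,0,0],[.228,.705,.082,0,0,0],[.229,.704,.083,0,0,0]]
[[.228,.705,.082,0,0,0],[.229,.704,.083,0,0,0],[.228,.705,.082,0,0,0],[.229,.704,.083,0,0,0],[.228,.705,.082,0,0,0],[.229,.704,.083,0,0,0],[.228,.705,.082,0,0,0],[.229,.704,.083,-.001,0,0]]
end [0.441 0.203 0.18 ]
```

Request:
servo_tool --increments '[[[0.69,-0.58,0.02,0,0,-0.095],[0.77,-0.47,0.02,0,0,-0.095],[0.83,-0.36,0.02,0,0,-0.095],[0.88,-0.23,0.02,0,0,-0.095],[0.9,-0.1,0.02,0,0,-0.095],[0.9,0.04,0.02,0,0,-0.095],[0.89,0.17,0.02,0,0,-0.095],[0.85,0.3,0.02,0,0,-0.095]]]' --gripper 1 --newtons 30

```text
time_s: 0.9
position: [0.2878, -0.3343, 0.2262]
tool_rot: [[0.046, 0.999, -0.0], [0.999, -0.046, 0.0], [0.0, -0.0, -1.0]]
force: [0.3, -0.3, -0.2]
opening: 0.0852
grasp_force: 0.0
```

Request:
servo_tool --increments '[[[0.8,0.43,0.02,0,0,-0.095],[0.72,0.54,0.02,0,0,-0.095],[0.63,0.64,0.02,0,0,-0.095],[0.53,0.73,0.02,0,0,-0.095],[0.42,0.8,0.02,0,0,-0.095],[0.3,0.85,0.02,0,0,-0.095],[0.17,0.89,0.02,0,0,-0.095],[0.03,0.9,0.02,0,0,-0.095]]]'

```text
time_s: 1.7
position: [0.3999, -0.149, 0.2214]
tool_rot: [[-0.912, 0.41, -0.0], [0.41, 0.912, 0.0], [0.0, -0.0, -1.0]]
force: [0.0, -0.8, 0.5]
opening: 0.0852
grasp_force: 0.0
```

```bash
python3 plan.py .441,.203,.18,155.4,16
```

```text
now [ 0.3999 -0.149   0.2214] yaw 155.76 q [-0.36 -0.21 -0.12  1.66 -0.    0.07] t 1.7 open 0.0852
[[.223,.704,.086,0,0,0],[.223,.704,.086,0,0,0],[.223,.704,.086,0,0,0],[.223,.704,.086,0,0,0],[.223,.704,.086,0,0,0],[.223,.704,.087,0,0,0],[.223,.704,.086,0,0,0],[.223,.704,.087,0,0,0]]
[[.223,.704,.086,0,0,.001],[.224,.703,.087,0,0,0],[.224,.703,.086,0,0,.001],[.225,.703,.087,0,0,0],[.225,.703,.086,0,0,.001],[.226,.703,.087,0,0,0],[.226,.703,.086,0,0,.001],[.227,.702,.087,0,0,0]]
end [0.441 0.203 0.18 ]
```

Request:
servo_tool --increments '[[[0.22,0.7,0.09,0,0,0],[0.22,0.7,0.09,0,0,0],[0.22,0.7,0.09,0,0,0],[0.22,0.7,0.09,0,0,0],[0.22,0.7,0.09,0,0,0],[0.22,0.7,0.09,0,0,0],[0.22,0.7,0.09,0,0,0],[0.23,0.71,0.09,0,0,0]]]'

```text
time_s: 2.5
position: [0.4212, 0.026, 0.1997]
tool_rot: [[-0.909, 0.416, -0.0], [0.416, 0.909, -0.0], [0.0, -0.0, -1.0]]
force: [-0.4, -0.2, 0.5]
opening: 0.0853
grasp_force: 0.0
```

Request:
servo_tool --increments '[[[0.23,0.71,0.09,0,0,0],[0.23,0.71,0.09,0,0,0],[0.23,0.7,0.09,0,0,0],[0.23,0.7,0.09,0,0,0],[0.23,0.7,0.09,0,0,0],[0.23,0.7,0.09,0,0,0.004],[0.23,0.7,0.09,0,0,0],[0,0,0,0,0,0]]]'

```text
time_s: 3.3
position: [0.4387, 0.181, 0.1802]
tool_rot: [[-0.908, 0.42, -0.001], [0.42, 0.908, -0.0], [0.001, -0.001, -1.0]]
force: [-0.6, -1.1, 0.4]
opening: 0.0854
grasp_force: 0.0
```

```bash
python3 plan.py .441,.203,.053,155.4,8
```

```text
now [0.4387 0.181  0.1802] yaw 155.17 q [ 0.39 -0.1  -0.11  1.56  0.    0.82] t 3.3 open 0.0854
[[.029,.088,.53,0,0,0],[.029,.087,.53,0,0,0],[.029,.088,.53,0,0,0],[.029,.087,.53,0,0,-.001],[.029,.088,.53,0,0,0],[.029,.087,.53,0,0,-.001],[.029,.088,.529,0,0,0],[.029,.088,.53,-.001,-.001,-.001]]
end [0.441 0.203 0.053]
```

Request:
servo_tool --increments '[[[0.23,0.7,0,0,0,0],[0,0,0.65,0,0,0],[0,0,0.65,0,0,0],[0,0,0.65,0,0,0],[0,0,0.65,0,0,0],[0,0,0.65,0,0,0],[0,0,0.6,0,0,0],[0,0,0.38,0,0,0]]]'

```text
time_s: 4.1
position: [0.441, 0.2005, 0.0529]
tool_rot: [[-0.907, 0.422, -0.001], [0.422, 0.907, -0.001], [0.001, -0.001, -1.0]]
force: [0.5, 0.1, -0.6]
opening: 0.0857
grasp_force: 0.0
```

```bash
python3 - <<'E'
from plant import bot, optics
import cv2,numpy as np
o=bot.get_obs();print(o["position"],o["force"])
a=optics.grab_frame("side")["img"][140:370,90:350];b=optics.grab_frame("top")["img"][190:290,130:230]
a=cv2.resize(a,None,fx=2,fy=2);b=cv2.resize(b,(335,335))
c=np.zeros((460,855,3),np.uint8);c[:,:520]=a;c[:335,520:]=b
cv2.imwrite("pics/g1.png",np.clip(cv2.resize(c,None,fx=.93,fy=.93)*1.3,0,255))
E
```

```text
[0.4409729  0.20047614 0.05286761] [ 0.47077081  0.08854058 -0.58542806][ WARN:0@7.809] global loadsave.cpp:1063 imwrite_ Unsupported depth image for selected encoder is fallbacked to CV_8U.
```

View pics/g1.png

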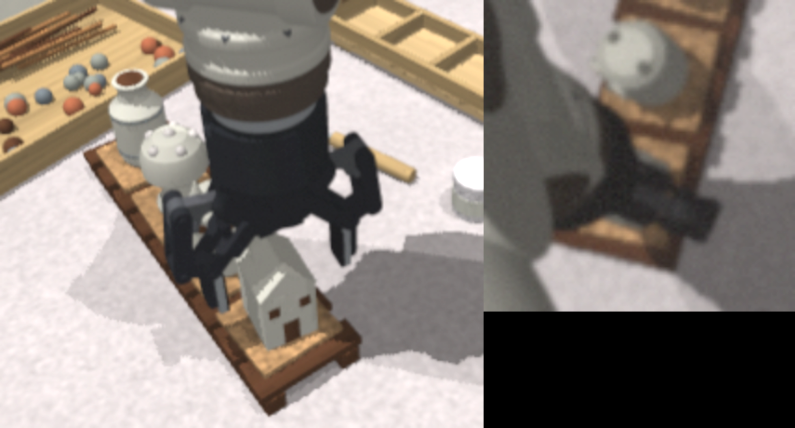

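The fingers (about (225,290) and (345,245)) straddle the house (about (280,290)), so I'll close.

Request:
servo_tool --increments '[[[0,0,0,0,0,0],[0,0,0,0,0,0],[0,0,0,0,0,0],[0,0,0,0,0,0],[0,0,0,0,0,0],[0,0,0,0,0,0],[0,0,0,0,0,0],[0,0,0,0,0,0]]]' --gripper -1 --newtons 30

```text
time_s: 5.0
position: [0.4422, 0.2017, 0.0553]
tool_rot: [[-0.907, 0.422, 0.002], [0.422, 0.907, 0.001], [-0.001, 0.002, -1.0]]
force: [-0.2, 0.1, 5.1]
opening: 0.0394
grasp_force: 31.6
```

Request:
servo_tool --increments '[[[0,0,-0.1,0,0,0],[0,0,-0.3,0,0,0],[0,0,-0.6,0,0,0],[0,0,-0.6,0,0,0],[0,0,-0.6,0,0,0],[0,0,-0.6,0,0,0],[0,0,-0.4,0,0,0],[0,0,0,0,0,0]]]'

```text
time_s: 5.8
position: [0.4422, 0.2016, 0.152]
tool_rot: [[-0.907, 0.422, 0.002], [0.422, 0.907, 0.001], [-0.002, 0.002, -1.0]]
force: [0.6, -0.1, -1.5]
opening: 0.0397
grasp_force: 30.7
```

```bash
python3 plan.py .4133,-.1554,.15,174.2,16
```

```text
now [0.4422 0.2016 0.152 ] yaw 155.05 q [ 0.43 -0.08 -0.15  1.5  -0.    0.86] t 5.8 open 0.0397
[[-.259,-.7,.003,0,0,-.013],[-.245,-.705,.003,0,0,-.013],[-.23,-.71,.003,0,0,-.013],[-.216,-.714,.003,0,0,-.013],[-.201,-.719,.003,0,0,-.013],[-.186,-.722,.004,0,0,-.013],[-.172,-.726,.003,0,0,-.013],[-.157,-.729,.004,0,0,-.014]]
[[-.141,-.733,.003,0,0,-.013],[-.126,-.736,.004,0,0,-.014],[-.109,-.738,.003,0,0,-.013],[-.095,-.74,.004,0,0,-.014],[-.078,-.742,.003,0,0,-.013],[-.063,-.743,.004,0,0,-.014],[-.047,-.745,.003,0,.001,-.013],[-.031,-.746,.004,.001,0,-.014]]
end [ 0.4133 -0.1554  0.15  ]
```

Request:
servo_tool --increments '[[[-0.26,-0.7,0,0,0,-0.013],[-0.25,-0.7,0,0,0,-0.013],[-0.23,-0.71,0,0,0,-0.013],[-0.22,-0.71,0,0,0,-0.013],[-0.2,-0.72,0,0,0,-0.013],[-0.19,-0.72,0,0,0,-0.013],[-0.17,-0.73,0,0,0,-0.013],[-0.16,-0.73,0,0,0,-0.014]]]'

```text
time_s: 6.6
position: [0.427, 0.0219, 0.1493]
tool_rot: [[-0.964, 0.266, -0.001], [0.266, 0.964, -0.0], [0.001, -0.0, -1.0]]
force: [-0.0, 0.4, -2.4]
opening: 0.0395
grasp_force: 30.8
```

Request:
servo_tool --increments '[[[-0.14,-0.73,0,0,0,-0.014],[-0.13,-0.74,0,0,0,-0.014],[-0.11,-0.74,0,0,0,-0.014],[-0.09,-0.74,0,0,0,-0.014],[-0.08,-0.74,0,0,0,-0.014],[-0.06,-0.74,0,0,0,-0.014],[-0.05,-0.74,0,0,0,-0.014],[0,0,0,0,0,0]]]'

```text
time_s: 7.4
position: [0.4148, -0.1349, 0.1493]
tool_rot: [[-0.993, 0.118, -0.001], [0.118, 0.993, -0.0], [0.001, -0.0, -1.0]]
force: [-1.0, 0.4, -1.0]
opening: 0.0396
grasp_force: 31.0
```

```bash
python3 plan.py .4133,-.1554,.15,174.2,1; python3 - <<'E'
from plant import bot, optics
import cv2,numpy as np
a=optics.grab_frame("side")["img"][60:290,230:490];b=optics.grab_frame("top")["img"][110:310,300:420]
c=np.hstack([cv2.resize(a,(520,460)),cv2.resize(b,(276,460))])
cv2.imwrite("pics/g2.png",c)
E
```

```text
now [ 0.4148 -0.1349  0.1493] yaw 173.22 q [-0.31 -0.2  -0.26  1.52 -0.   -0.2 ] t 7.4 open 0.0396
[[-.03,-.684,-.025,0,-.001,-.011]]
end [ 0.4133 -0.1554  0.15  ]
```

View pics/g2.png

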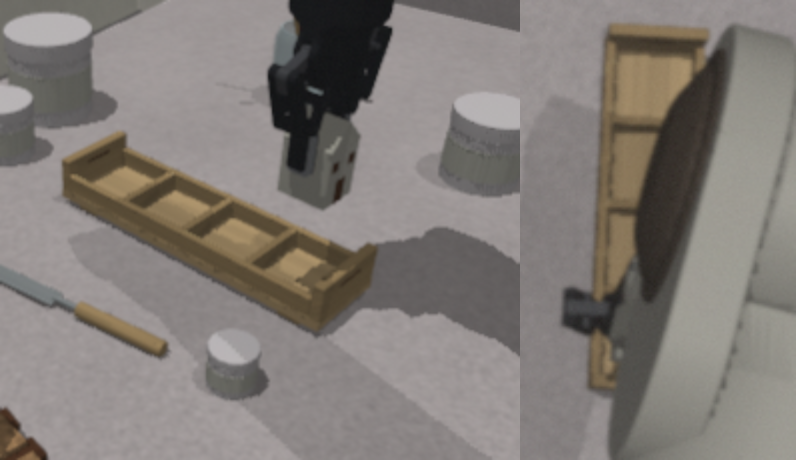

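House is held upright at (318,165) beside bay 1 (around (300,265)); end-board top corners at (375,248) and (313,293). I'll check the rack fit against those while moving over the bay.

Request:
servo_tool --increments '[[[-0.03,-0.68,0,0,0,-0.011],[0,0,0.4,0,0,0],[0,0,0.5,0,0,0],[0,0,0.5,0,0,0],[0,0,0.5,0,0,0],[0,0,0.4,0,0,0],[0,0,0.2,0,0,0],[0,0,0,0,0,0]]]'

```text
time_s: 8.3
position: [0.4135, -0.1533, 0.0743]
tool_rot: [[-0.995, 0.099, -0.001], [0.099, 0.995, 0.001], [0.001, 0.0, -1.0]]
force: [-0.5, 0.3, -1.4]
opening: 0.0395
grasp_force: 31.1
```

```bash
python3 plan.py .4133,-.1554,.055,174.2,1; python3 - <<'E'
from h import *
K=np.load("poses.npz")["K"]
for l in [(-.164,-.045,.055),(-.164,.045,.055),(.164,.045,.055),(.164,-.045,.055)]:
    print((proj("side",W(K,l))[0]-[230,60])*2)
E
```

```text
now [ 0.4135 -0.1533  0.0743] yaw 174.32 q [-0.36 -0.18 -0.38  1.37  0.   -0.26] t 8.3 open 0.0395
[[-.002,-.071,.644,0,-.001,.001]]
end [ 0.4133 -0.1554  0.055 ]
[382.37812906 244.71285542]
[328.10739088 288.83421815]
[ 62.94369907 157.04255964]
[121.15717044 128.1031808 ]
```

Request:
servo_tool --increments '[[[0,-0.07,0.3,0,0,0],[0,0,0.25,0,0,0],[0,0,0.15,0,0,0],[0,0,0.1,0,0,0],[0,0,0,0,0,0]]]'

```text
time_s: 8.8
position: [0.4136, -0.1556, 0.0509]
tool_rot: [[-0.995, 0.099, -0.0], [0.099, 0.995, 0.0], [0.0, 0.0, -1.0]]
force: [0.2, -0.8, -1.3]
opening: 0.0396
grasp_force: 31.2
```

```bash
python3 - <<'E'
from plant import bot, optics
import cv2,numpy as np
a=optics.grab_frame("side")["img"][90:240,300:450]
print(bot.get_obs()["force"],bot.get_obs()["position"])
cv2.imwrite("pics/g3.png",cv2.resize(a,(600,600),interpolation=cv2.INTER_CUBIC))
E
```

```text
[-0.13088352 -0.42453668 -1.75909176] [ 0.41368856 -0.15567908  0.05123971]
```

View pics/g3.png

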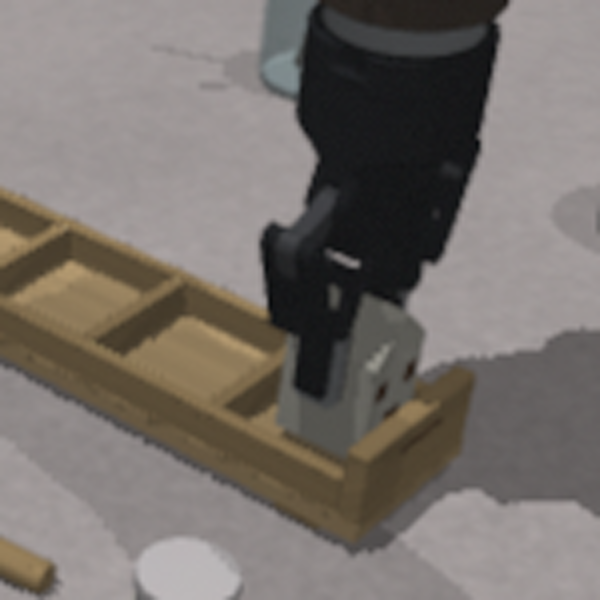

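House is inside bay 1 but about 4 mm toward the near end board (outer top corners at (365,465) and (473,375)). I'll shift it +x and set it down.

Request:
servo_tool --increments '[[[-0.13,0,0,0,0,0],[0,0,0.1,0,0,0],[0,0,0.08,0,0,0],[0,0,0.06,0,0,0],[0,0,0,0,0,0]]]'

```text
time_s: 9.35
position: [0.4174, -0.156, 0.0437]
tool_rot: [[-0.995, 0.099, -0.001], [0.099, 0.995, 0.0], [0.001, 0.0, -1.0]]
force: [0.5, 0.7, -1.4]
opening: 0.0397
grasp_force: 31.2
```

```bash
cat >> m.py <<'E'
cr+= [("side",(-.164,.045,.055),np.array([391.2,206.2])),("side",(-.164,-.045,.055),np.array([418.2,183.8])),("side",(.164,.045,.055),np.array([261.5,140])),("side",(.164,-.045,.055),np.array([292,127.5]))]
K,r=fit(cr,K);print("carry",K.round(4),r.tolist())
print("bays",W(K,[(x,0,.018) for x in(-.117,-.039,.039,.117)])[:,:2].round(4))
E
python3 m.py | tail -5
```

```text
carry [ 0.5298 -0.1668 -0.1048] [[0.1, -0.9], [0.7, -0.5], [-1.6, 0.6], [-0.0, 1.5], [-0.2, -0.1], [0.4, -0.1], [0.4, 0.8], [-0.1, 2.2], [-1.2, -0.7], [-0.8, -1.5], [-0.4, -1.7], [-0.3, 0.6], [-0.2, -0.2], [-0.2, -0.2], [2.4, -1.6], [2.8, -1.2], [-0.0, -1.5], [-1.3, -3.5]]
bays [[ 0.4134 -0.1545]
 [ 0.491  -0.1627]
 [ 0.5686 -0.1708]
 [ 0.6461 -0.179 ]]
```

Request:
servo_tool --increments '[[[0,0,0.04,0,0,0],[0,0,0.04,0,0,0],[0,0,0,0,0,0]]]'

```text
time_s: 9.65
position: [0.4177, -0.1561, 0.0433]
tool_rot: [[-0.995, 0.099, 0.001], [0.099, 0.995, -0.0], [-0.001, -0.0, -1.0]]
force: [-6.7, 2.9, 14.2]
opening: 0.0397
grasp_force: 33.0
```

Request:
servo_tool --increments '[[[0,0,-0.04,0,0,0],[0,0,0,0,0,0],[0,0,0,0,0,0],[0,0,0,0,0,0],[0,0,0,0,0,0],[0,0,0,0,0,0]]]' --gripper 1

```text
time_s: 10.25
position: [0.4176, -0.156, 0.0428]
tool_rot: [[-0.995, 0.099, -0.0], [0.099, 0.995, 0.0], [0.0, 0.0, -1.0]]
force: [-0.1, -0.5, 0.6]
opening: 0.0852
grasp_force: 0.0
```

Request:
servo_tool --increments '[[[0,0,-0.2,0,0,0],[0,0,-0.7,0,0,0],[0,0,-0.9,0,0,0],[0,0,-0.9,0,0,0],[0,0,-0.7,0,0,0],[0,0,-0.6,0,0,0],[0,0,0,0,0,0]]]'

```text
time_s: 10.95
position: [0.4186, -0.1565, 0.1656]
tool_rot: [[-0.995, 0.099, 0.004], [0.099, 0.995, -0.001], [-0.004, -0.001, -1.0]]
force: [0.1, -0.8, 0.1]
opening: 0.0851
grasp_force: 0.0
```

```bash
python3 plan.py .515,.1865,.165,164.8,16
```

```text
now [ 0.4186 -0.1565  0.1656] yaw 174.31 q [-0.36 -0.18 -0.21  1.54 -0.   -0.26] t 10.95 open 0.0851
[[-.129,.731,.001,0,0,.007],[-.121,.732,.001,0,0,.007],[-.113,.734,.001,0,0,.007],[-.105,.735,.001,0,0,.007],[-.097,.736,.001,0,0,.006],[-.09,.737,.001,0,0,.007],[-.081,.738,.001,0,0,.006],[-.075,.738,.001,0,0,.007]]
[[-.066,.739,.001,0,0,.006],[-.059,.74,.001,0,0,.007],[-.051,.74,.001,0,0,.006],[-.044,.741,.001,0,.001,.007],[-.036,.741,.001,0,0,.006],[-.03,.742,.001,0,.001,.007],[-.021,.742,.001,0,0,.006],[-.014,.741,.001,0,.001,.007]]
end [0.515  0.1865 0.165 ]
```

Request:
servo_tool --increments '[[[-0.13,0.73,0,0,0,0.007],[-0.12,0.73,0,0,0,0.007],[-0.11,0.73,0,0,0,0.007],[-0.11,0.73,0,0,0,0.007],[-0.1,0.74,0,0,0,0.006],[-0.09,0.74,0,0,0,0.007],[-0.08,0.74,0,0,0,0.006],[-0.07,0.74,0,0,0,0.007]]]'

```text
time_s: 11.75
position: [0.4657, 0.0163, 0.162]
tool_rot: [[-0.983, 0.183, -0.001], [0.183, 0.983, -0.0], [0.001, -0.0, -1.0]]
force: [-0.4, 0.3, 0.9]
opening: 0.0855
grasp_force: 0.0
```

Request:
servo_tool --increments '[[[-0.07,0.74,0,0,0,0.006],[-0.06,0.74,0,0,0,0.007],[-0.05,0.74,0,0,0,0.006],[-0.04,0.74,0,0,0,0.007],[-0.04,0.74,0,0,0,0.006],[-0.03,0.74,0,0,0,0.007],[-0.02,0.74,0,0,0,0.006],[0,0,0,0,0,0]]]'

```text
time_s: 12.55
position: [0.508, 0.1671, 0.1615]
tool_rot: [[-0.968, 0.25, -0.001], [0.25, 0.968, -0.0], [0.001, -0.0, -1.0]]
force: [0.2, 0.4, 0.3]
opening: 0.0854
grasp_force: 0.0
```

```bash
python3 plan.py .515,.1865,.053,164.8,1;python3 - <<'E'
from plant import bot, optics
import cv2,numpy as np
a=optics.grab_frame("side")["img"][90:390,110:450]
cv2.imwrite("pics/g4.png",cv2.resize(a,(680,600),interpolation=cv2.INTER_CUBIC))
E
```

```text
now [0.508  0.1671 0.1615] yaw 165.5 q [ 0.32  0.04 -0.01  1.52  0.    0.57] t 12.55 open 0.0854
[[-.07,.687,3.618,0,-.001,.008]]
end [0.515  0.1865 0.053 ]
```

View pics/g4.png

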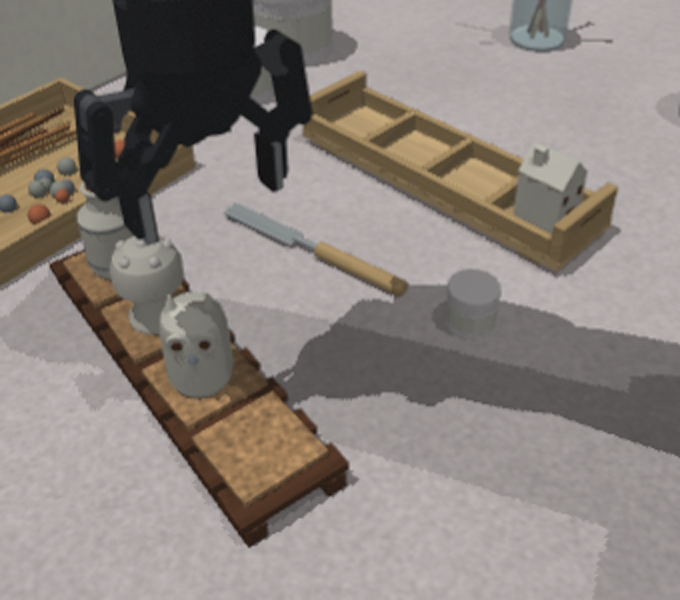

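House stands upright in bay 1 at (548,188); owl untouched at (196,345), the gripper above it. Lower, close, lift.

Request:
servo_tool --increments '[[[-0.07,0.69,0,0,0,0.008],[0,0,0.6,0,0,0],[0,0,0.6,0,0,0],[0,0,0.6,0,0,0],[0,0,0.6,0,0,0],[0,0,0.6,0,0,0],[0,0,0.4,0,0,0],[0,0,0.21,0,0,0]]]'

```text
time_s: 13.4
position: [0.5146, 0.184, 0.0533]
tool_rot: [[-0.964, 0.265, -0.002], [0.265, 0.964, -0.001], [0.001, -0.001, -1.0]]
force: [-0.2, 0.2, 0.7]
opening: 0.085
grasp_force: 0.0
```

Request:
servo_tool --increments '[[[0,0,0,0,0,0],[0,0,0,0,0,0],[0,0,0,0,0,0],[0,0,0,0,0,0],[0,0,0,0,0,0],[0,0,0,0,0,0],[0,0,0,0,0,0]]]' --gripper -1

```text
time_s: 14.1
position: [0.5159, 0.1851, 0.0558]
tool_rot: [[-0.964, 0.264, 0.002], [0.264, 0.964, 0.001], [-0.002, 0.001, -1.0]]
force: [-0.9, 0.4, 5.4]
opening: 0.0469
grasp_force: 31.9
```

Request:
servo_tool --increments '[[[0,0,-0.1,0,0,0],[0,0,-0.3,0,0,0],[0,0,-0.6,0,0,0],[0,0,-0.6,0,0,0],[0,0,-0.6,0,0,0],[0,0,-0.6,0,0,0],[0,0,-0.4,0,0,0],[0,0,0,0,0,0]]]'

```text
time_s: 14.9
position: [0.5159, 0.185, 0.1525]
tool_rot: [[-0.964, 0.264, 0.002], [0.264, 0.964, 0.001], [-0.002, 0.001, -1.0]]
force: [1.0, -0.4, -1.0]
opening: 0.0473
grasp_force: 31.3
```

```bash
python3 plan.py .492,-.1627,.15,174,16
```

```text
now [0.5159 0.185  0.1525] yaw 164.68 q [ 0.34  0.06 -0.    1.5  -0.    0.61] t 14.9 open 0.0473
[[-.143,-.712,.004,0,0,-.006],[-.137,-.713,.004,0,0,-.007],[-.129,-.715,.004,0,0,-.006],[-.122,-.716,.005,0,0,-.007],[-.114,-.717,.004,0,0,-.006],[-.107,-.718,.005,0,0,-.007],[-.1,-.719,.004,0,0,-.006],[-.093,-.72,.005,0,0,-.007]]
[[-.085,-.721,.004,0,0,-.006],[-.078,-.722,.005,0,0,-.007],[-.07,-.723,.004,0,0,-.006],[-.063,-.724,.005,0,0,-.007],[-.055,-.724,.004,0,0,-.006],[-.049,-.725,.005,0,0,-.007],[-.04,-.725,.004,0,.001,-.006],[-.034,-.725,.004,.001,0,-.007]]
end [ 0.492  -0.1627  0.15  ]
```

Request:
servo_tool --increments '[[[-0.14,-0.71,0,0,0,-0.006],[-0.14,-0.71,0,0,0,-0.007],[-0.13,-0.71,0,0,0,-0.006],[-0.12,-0.72,0,0,0,-0.007],[-0.11,-0.72,0,0,0,-0.006],[-0.11,-0.72,0,0,0,-0.007],[-0.1,-0.72,0,0,0,-0.006],[-0.09,-0.72,0,0,0,-0.007]]]'

```text
time_s: 15.7
position: [0.5026, 0.0101, 0.1495]
tool_rot: [[-0.983, 0.184, -0.001], [0.184, 0.983, -0.0], [0.001, -0.0, -1.0]]
force: [0.3, -0.3, -2.2]
opening: 0.0468
grasp_force: 31.4
```

Request:
servo_tool --increments '[[[-0.08,-0.72,0,0,0,-0.006],[-0.08,-0.72,0,0,0,-0.007],[-0.07,-0.72,0,0,0,-0.006],[-0.06,-0.72,0,0,0,-0.007],[-0.06,-0.72,0,0,0,-0.006],[-0.05,-0.73,0,0,0,-0.007],[-0.04,-0.73,0,0,0,-0.006],[-0.03,-0.73,0,0,0,-0.007]]]'

```text
time_s: 16.5
position: [0.4905, -0.1637, 0.1495]
tool_rot: [[-0.995, 0.103, -0.001], [0.103, 0.995, 0.0], [0.001, 0.0, -1.0]]
force: [-0.4, 0.1, -2.4]
opening: 0.0471
grasp_force: 31.4
```

Request:
servo_tool --increments '[[[0,0,0.3,0,0,0],[0,0,0.6,0,0,0],[0,0,0.6,0,0,0],[0,0,0.5,0,0,0],[0,0,0.3,0,0,0],[0,0,0,0,0,0],[0,0,0,0,0,0]]]'

```text
time_s: 17.2
position: [0.4912, -0.1627, 0.0819]
tool_rot: [[-0.995, 0.104, 0.0], [0.104, 0.995, -0.0], [-0.0, 0.0, -1.0]]
force: [0.7, -0.5, -2.5]
opening: 0.0467
grasp_force: 31.5
```

```bash
python3 plan.py .492,-.1627,.0445,174,1
```

```text
now [ 0.4912 -0.1627  0.0819] yaw 174.05 q [-0.32  0.   -0.2   1.37  0.   -0.22] t 17.2 open 0.0467
[[-.027,.004,1.246,0,0,.001]]
end [ 0.492  -0.1627  0.0445]
```

Request:
servo_tool --increments '[[[-0.03,0,0.4,0,0,0],[0,0,0.35,0,0,0],[0,0,0.2,0,0,0],[0,0,0.1,0,0,0],[0,0,0.07,0,0,0],[0,0,0.05,0,0,0],[0,0,0.05,0,0,0],[0,0,0,0,0,0]]]'

```text
time_s: 18.0
position: [0.492, -0.163, 0.045]
tool_rot: [[-0.995, 0.104, 0.0], [0.104, 0.995, -0.0], [-0.0, -0.0, -1.0]]
force: [0.0, 0.3, -1.4]
opening: 0.047
grasp_force: 31.5
```

Request:
servo_tool --increments '[[[0,0,0.04,0,0,0],[0,0,0.03,0,0,0],[0,0,0,0,0,0]]]'

```text
time_s: 18.3
position: [0.4922, -0.1631, 0.0438]
tool_rot: [[-0.995, 0.104, 0.001], [0.104, 0.995, -0.0], [-0.001, -0.0, -1.0]]
force: [-2.7, 1.2, 4.9]
opening: 0.0469
grasp_force: 32.2
```

Contact at 5 N. Release and go to the toadstool.

Request:
servo_tool --increments '[[[0,0,0,0,0,0],[0,0,0,0,0,0],[0,0,0,0,0,0],[0,0,0,0,0,0],[0,0,0,0,0,0],[0,0,0,0,0,0]]]' --gripper 1

```text
time_s: 18.9
position: [0.4919, -0.163, 0.0428]
tool_rot: [[-0.995, 0.104, -0.0], [0.104, 0.995, 0.0], [0.0, 0.0, -1.0]]
force: [-0.3, -0.8, 0.6]
opening: 0.0859
grasp_force: 0.0
```

Request:
servo_tool --increments '[[[0,0,-0.2,0,0,0],[0,0,-0.7,0,0,0],[0,0,-0.9,0,0,0],[0,0,-0.9,0,0,0],[0,0,-0.7,0,0,0],[0,0,-0.6,0,0,0],[0,0,0,0,0,0]]]'

```text
time_s: 19.6
position: [0.493, -0.1634, 0.1659]
tool_rot: [[-0.995, 0.104, 0.004], [0.104, 0.995, -0.001], [-0.004, -0.001, -1.0]]
force: [0.1, 0.8, -1.0]
opening: 0.085
grasp_force: 0.0
```

```bash
python3 plan.py .5915,.1655,.165,164.8,16
```

```text
now [ 0.493  -0.1634  0.1659] yaw 174.04 q [-0.32 -0.01 -0.05  1.53  0.   -0.22] t 19.6 open 0.085
[[-.133,.703,.002,0,0,.006],[-.126,.704,.002,0,0,.006],[-.12,.705,.002,0,0,.006],[-.113,.706,.002,0,0,.007],[-.105,.707,.002,0,0,.006],[-.098,.708,.002,0,0,.007],[-.091,.71,.002,0,0,.006],[-.084,.71,.002,0,0,.007]]
[[-.076,.711,.002,0,0,.006],[-.069,.712,.001,0,0,.007],[-.062,.713,.002,0,0,.006],[-.055,.713,.001,0,.001,.007],[-.047,.714,.001,0,0,.006],[-.04,.714,.002,0,.001,.007],[-.033,.714,.001,0,0,.006],[-.026,.715,.002,0,.001,.007]]
end [0.5915 0.1655 0.165 ]
```

Request:
servo_tool --increments '[[[-0.13,0.7,0,0,0,0.006],[-0.13,0.7,0,0,0,0.006],[-0.12,0.7,0,0,0,0.006],[-0.11,0.71,0,0,0,0.007],[-0.1,0.71,0,0,0,0.006],[-0.1,0.71,0,0,0,0.007],[-0.09,0.71,0,0,0,0.006],[-0.08,0.71,0,0,0,0.007]]]'

```text
time_s: 20.4
position: [0.5408, 0.0022, 0.162]
tool_rot: [[-0.983, 0.183, -0.001], [0.183, 0.983, -0.0], [0.001, -0.0, -1.0]]
force: [0.6, -0.6, -0.1]
opening: 0.0854
grasp_force: 0.0
```

Request:
servo_tool --increments '[[[-0.08,0.71,0,0,0,0.006],[-0.07,0.71,0,0,0,0.007],[-0.06,0.71,0,0,0,0.006],[-0.05,0.71,0,0,0,0.007],[-0.05,0.71,0,0,0,0.006],[-0.04,0.71,0,0,0,0.007],[-0.03,0.71,0,0,0,0.006],[-0.03,0.71,0,0,0,0.007]]]'

```text
time_s: 21.2
position: [0.5899, 0.1658, 0.1618]
tool_rot: [[-0.965, 0.263, -0.001], [0.263, 0.965, -0.0], [0.001, -0.001, -1.0]]
force: [0.6, 0.0, 0.2]
opening: 0.0857
grasp_force: 0.0
```

Request:
servo_tool --increments '[[[0,0,0.2,0,0,0],[0,0,0,0,0,0]]]'

```text
time_s: 21.4
position: [0.5893, 0.165, 0.155]
tool_rot: [[-0.965, 0.262, -0.002], [0.262, 0.965, -0.001], [0.002, -0.002, -1.0]]
force: [-0.2, 0.3, -0.1]
opening: 0.0859
grasp_force: 0.0
```

```bash
python3 plan.py .5915,.1655,.052,164.8,1
```

```text
now [0.5893 0.165  0.155 ] yaw 164.83 q [ 0.27  0.22  0.18  1.53 -0.    0.54] t 21.4 open 0.0859
[[-.073,.04,3.433,-.001,-.001,0]]
end [0.5915 0.1655 0.052 ]
```

Request:
servo_tool --increments '[[[-0.07,0.04,0.5,0,0,0],[0,0,0.6,0,0,0],[0,0,0.6,0,0,0],[0,0,0.6,0,0,0],[0,0,0.6,0,0,0],[0,0,0.4,0,0,0],[0,0,0.13,0,0,0],[0,0,0,0,0,0]]]'

```text
time_s: 22.2
position: [0.5921, 0.1653, 0.0535]
tool_rot: [[-0.965, 0.263, -0.001], [0.263, 0.965, -0.0], [0.001, -0.0, -1.0]]
force: [0.3, 0.1, 0.5]
opening: 0.0853
grasp_force: 0.0
```

```bash
python3 plan.py .5915,.1655,.052,164.8,1;python3 - <<'E'
from plant import bot, optics
import cv2,numpy as np
a=optics.grab_frame("side")["img"][90:390,110:450]
cv2.imwrite("pics/g5.png",cv2.resize(a,(680,600),interpolation=cv2.INTER_CUBIC))
E
```

```text
now [0.5921 0.1653 0.0535] yaw 164.75 q [0.27 0.25 0.01 1.34 0.   0.54] t 22.2 open 0.0853
[[.021,.003,.05,0,0,-.001]]
end [0.5915 0.1655 0.052 ]
```

View pics/g5.png

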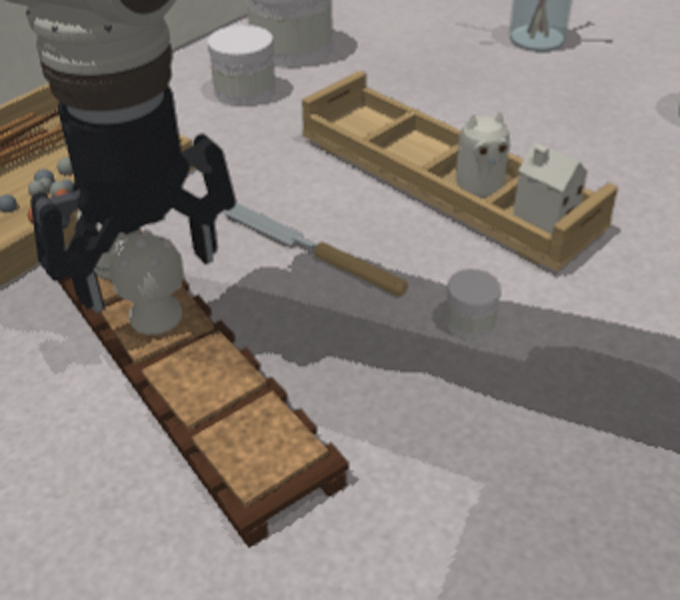

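Owl stands in bay 2 at (485,155); the fingers (90,290) and (207,240) straddle the toadstool at (148,275). Close and lift.

Request:
servo_tool --increments '[[[0,0,0.03,0,0,0],[0,0,0,0,0,0],[0,0,0,0,0,0],[0,0,0,0,0,0],[0,0,0,0,0,0],[0,0,0,0,0,0],[0,0,0,0,0,0]]]' --gripper -1

```text
time_s: 22.95
position: [0.5928, 0.1658, 0.0541]
tool_rot: [[-0.965, 0.263, 0.001], [0.263, 0.965, 0.0], [-0.001, 0.001, -1.0]]
force: [-1.6, -0.0, 6.0]
opening: 0.0537
grasp_force: 31.7
```

Request:
servo_tool --increments '[[[0,0,-0.1,0,0,0],[0,0,-0.3,0,0,0],[0,0,-0.6,0,0,0],[0,0,-0.6,0,0,0],[0,0,-0.6,0,0,0],[0,0,-0.6,0,0,0],[0,0,-0.4,0,0,0],[0,0,0,0,0,0]]]'

```text
time_s: 23.75
position: [0.5931, 0.1659, 0.1511]
tool_rot: [[-0.965, 0.263, 0.003], [0.263, 0.965, 0.001], [-0.002, 0.001, -1.0]]
force: [-0.2, 0.1, -1.5]
opening: 0.0538
grasp_force: 32.0
```

```bash
python3 plan.py .5695,-.1705,.15,174,16
```

```text
now [0.5931 0.1659 0.1511] yaw 164.77 q [0.27 0.23 0.18 1.52 0.   0.54] t 23.75 open 0.0538
[[-.137,-.689,.002,0,0,-.006],[-.13,-.69,.002,0,0,-.006],[-.124,-.692,.002,0,0,-.006],[-.117,-.693,.001,0,0,-.007],[-.11,-.694,.002,0,0,-.006],[-.103,-.695,.001,0,0,-.007],[-.095,-.696,.002,0,0,-.006],[-.089,-.697,.001,0,0,-.007]]
[[-.081,-.698,.002,0,0,-.006],[-.074,-.698,.001,0,0,-.007],[-.067,-.699,.002,0,0,-.006],[-.06,-.7,.001,0,0,-.007],[-.053,-.7,.002,0,0,-.006],[-.046,-.701,.001,0,.001,-.007],[-.038,-.702,.002,0,0,-.006],[-.032,-.702,.001,.001,.001,-.007]]
end [ 0.5695 -0.1705  0.15  ]
```

Request:
servo_tool --increments '[[[-0.14,-0.69,0,0,0,-0.006],[-0.13,-0.69,0,0,0,-0.006],[-0.12,-0.69,0,0,0,-0.006],[-0.12,-0.69,0,0,0,-0.007],[-0.11,-0.69,0,0,0,-0.006],[-0.1,-0.7,0,0,0,-0.007],[-0.1,-0.7,0,0,0,-0.006],[-0.09,-0.7,0,0,0,-0.007]]]'

```text
time_s: 24.55
position: [0.5802, -0.0036, 0.148]
tool_rot: [[-0.983, 0.184, -0.001], [0.184, 0.983, -0.0], [0.001, -0.0, -1.0]]
force: [0.6, 0.8, -1.3]
opening: 0.054
grasp_force: 32.0
```

Request:
servo_tool --increments '[[[-0.08,-0.7,0,0,0,-0.006],[-0.07,-0.7,0,0,0,-0.007],[-0.07,-0.7,0,0,0,-0.006],[-0.06,-0.7,0,0,0,-0.007],[-0.05,-0.7,0,0,0,-0.006],[-0.05,-0.7,0,0,0,-0.007],[-0.04,-0.7,0,0,0,-0.006],[-0.03,-0.7,0,0,0,-0.007]]]'

```text
time_s: 25.35
position: [0.5684, -0.1716, 0.148]
tool_rot: [[-0.995, 0.103, -0.001], [0.103, 0.995, 0.0], [0.001, 0.0, -1.0]]
force: [0.8, -0.3, -0.8]
opening: 0.0537
grasp_force: 32.0
```

Request:
servo_tool --increments '[[[0,0,0.3,0,0,0],[0,0,0.6,0,0,0],[0,0,0.6,0,0,0],[0,0,0.5,0,0,0],[0,0,0.3,0,0,0],[0,0,0,0,0,0],[0,0,0,0,0,0]]]'

```text
time_s: 26.05
position: [0.569, -0.1707, 0.0804]
tool_rot: [[-0.995, 0.104, 0.0], [0.104, 0.995, -0.0], [-0.0, -0.0, -1.0]]
force: [0.9, 0.1, -0.9]
opening: 0.0542
grasp_force: 32.1
```

```bash
python3 plan.py .5695,-.1705,.042,174,1
```

```text
now [ 0.569  -0.1707  0.0804] yaw 174.05 q [-0.29  0.19 -0.01  1.38  0.   -0.19] t 26.05 open 0.0542
[[-.015,.008,1.281,0,0,.001]]
end [ 0.5695 -0.1705  0.042 ]
```

Request:
servo_tool --increments '[[[0,0,0.4,0,0,0],[0,0,0.35,0,0,0],[0,0,0.2,0,0,0],[0,0,0.15,0,0,0],[0,0,0.07,0,0,0],[0,0,0.05,0,0,0],[0,0,0.03,0,0,0],[0,0,0,0,0,0]]]'

```text
time_s: 26.85
position: [0.569, -0.1709, 0.0427]
tool_rot: [[-0.995, 0.104, 0.0], [0.104, 0.995, -0.0], [-0.0, -0.0, -1.0]]
force: [0.7, 0.1, -1.4]
opening: 0.0541
grasp_force: 32.1
```

Request:
servo_tool --increments '[[[0,0,0.03,0,0,0],[0,0,0.02,0,0,0],[0,0,0,0,0,0]]]'

```text
time_s: 27.15
position: [0.5692, -0.171, 0.0421]
tool_rot: [[-0.995, 0.104, 0.001], [0.104, 0.995, -0.0], [-0.001, -0.0, -1.0]]
force: [-2.6, 1.3, 5.1]
opening: 0.0541
grasp_force: 32.5
```

Request:
servo_tool --increments '[[[0,0,0,0,0,0],[0,0,0,0,0,0],[0,0,0,0,0,0],[0,0,0,0,0,0],[0,0,0,0,0,0],[0,0,0,0,0,0]]]' --gripper 1

```text
time_s: 27.75
position: [0.5689, -0.1709, 0.041]
tool_rot: [[-0.995, 0.104, -0.0], [0.104, 0.995, 0.0], [0.0, 0.0, -1.0]]
force: [-0.9, 0.2, -1.3]
opening: 0.0852
grasp_force: 0.0
```

Request:
servo_tool --increments '[[[0,0,-0.2,0,0,0],[0,0,-0.7,0,0,0],[0,0,-0.9,0,0,0],[0,0,-0.9,0,0,0],[0,0,-0.7,0,0,0],[0,0,-0.6,0,0,0],[0,0,0,0,0,0]]]'

```text
time_s: 28.45
position: [0.57, -0.1712, 0.1643]
tool_rot: [[-0.995, 0.104, 0.004], [0.104, 0.995, -0.001], [-0.005, -0.001, -1.0]]
force: [-0.3, -1.4, -0.3]
opening: 0.0852
grasp_force: 0.0
```

```bash
python3 plan.py .666,.144,.165,164.8,16
```

```text
now [ 0.57   -0.1712  0.1643] yaw 174.04 q [-0.29  0.18  0.14  1.54 -0.   -0.19] t 28.45 open 0.0852
[[-.131,.674,-.001,0,0,.006],[-.124,.675,-.001,0,0,.006],[-.118,.676,-.002,0,0,.006],[-.112,.677,-.001,0,0,.007],[-.104,.679,-.002,0,0,.006],[-.098,.68,-.001,0,0,.007],[-.09,.681,-.002,0,0,.006],[-.084,.681,-.001,0,0,.007]]
[[-.077,.682,-.002,0,0,.006],[-.07,.683,-.001,0,0,.007],[-.062,.684,-.002,0,0,.006],[-.056,.684,-.001,0,.001,.007],[-.049,.685,-.002,0,0,.006],[-.042,.685,-.001,0,.001,.007],[-.035,.685,-.002,0,0,.006],[-.028,.686,-.001,0,.001,.007]]
end [0.666 0.144 0.165]
```

Request:
servo_tool --increments '[[[-0.13,0.67,0,0,0,0.006],[-0.12,0.67,0,0,0,0.006],[-0.12,0.68,0,0,0,0.006],[-0.11,0.68,0,0,0,0.007],[-0.1,0.68,0,0,0,0.006],[-0.1,0.68,0,0,0,0.007],[-0.09,0.68,0,0,0,0.006],[-0.08,0.68,0,0,0,0.007]]]'

```text
time_s: 29.25
position: [0.6164, -0.0125, 0.16]
tool_rot: [[-0.983, 0.183, -0.001], [0.183, 0.983, 0.0], [0.001, -0.0, -1.0]]
force: [-0.3, 0.2, -0.4]
opening: 0.0855
grasp_force: 0.0
```

Request:
servo_tool --increments '[[[-0.08,0.68,0,0,0,0.006],[-0.07,0.68,0,0,0,0.007],[-0.06,0.68,0,0,0,0.006],[-0.06,0.68,0,0,0,0.007],[-0.05,0.68,0,0,0,0.006],[-0.04,0.69,0,0,0,0.007],[-0.04,0.69,0,0,0,0.006],[-0.03,0.69,0,0,0,0.007]]]'

```text
time_s: 30.05
position: [0.6648, 0.1448, 0.1598]
tool_rot: [[-0.965, 0.263, -0.001], [0.263, 0.965, -0.0], [0.001, -0.001, -1.0]]
force: [0.0, -0.7, -0.8]
opening: 0.0854
grasp_force: 0.0
```

Request:
servo_tool --increments '[[[0,0,0.1,0,0,0],[0,0,0,0,0,0]]]'

```text
time_s: 30.25
position: [0.6644, 0.1442, 0.1564]
tool_rot: [[-0.965, 0.262, -0.002], [0.262, 0.965, -0.001], [0.002, -0.001, -1.0]]
force: [-1.2, -0.3, -1.0]
opening: 0.0851
grasp_force: 0.0
```

```bash
python3 plan.py .666,.144,.053,164.8,1
```

```text
now [0.6644 0.1442 0.1564] yaw 164.82 q [ 0.21  0.4   0.4   1.58 -0.    0.48] t 30.25 open 0.0851
[[-.06,.013,3.447,-.001,-.001,0]]
end [0.666 0.144 0.053]
```

Request:
servo_tool --increments '[[[-0.06,0.01,0.5,0,0,0],[0,0,0.6,0,0,0],[0,0,0.6,0,0,0],[0,0,0.6,0,0,0],[0,0,0.6,0,0,0],[0,0,0.4,0,0,0],[0,0,0.18,0,0,0],[0,0,0,0,0,0]]]'

```text
time_s: 31.05
position: [0.6662, 0.1434, 0.0528]
tool_rot: [[-0.965, 0.263, -0.001], [0.263, 0.965, -0.0], [0.001, -0.001, -1.0]]
force: [0.2, 0.7, 0.2]
opening: 0.0853
grasp_force: 0.0
```

Request:
servo_tool --increments '[[[0,0,0,0,0,0],[0,0,0,0,0,0],[0,0,0,0,0,0],[0,0,0,0,0,0],[0,0,0,0,0,0],[0,0,0,0,0,0],[0,0,0,0,0,0]]]' --gripper -1

```text
time_s: 31.75
position: [0.6673, 0.144, 0.0548]
tool_rot: [[-0.965, 0.263, 0.002], [0.263, 0.965, 0.0], [-0.002, 0.001, -1.0]]
force: [-0.3, -0.5, 6.6]
opening: 0.0462
grasp_force: 31.4
```

Request:
servo_tool --increments '[[[0,0,-0.1,0,0,0],[0,0,-0.3,0,0,0],[0,0,-0.6,0,0,0],[0,0,-0.6,0,0,0],[0,0,-0.6,0,0,0],[0,0,-0.6,0,0,0],[0,0,-0.4,0,0,0],[0,0,0,0,0,0]]]'

```text
time_s: 32.55
position: [0.6674, 0.1441, 0.1518]
tool_rot: [[-0.965, 0.263, 0.003], [0.263, 0.965, 0.001], [-0.003, 0.001, -1.0]]
force: [0.4, -0.3, -2.2]
opening: 0.0463
grasp_force: 31.0
```

```bash
python3 plan.py .646,-.179,.15,174,16
```

```text
now [0.6674 0.1441 0.1518] yaw 164.77 q [0.21 0.4  0.39 1.56 0.   0.48] t 32.55 open 0.0463
[[-.134,-.661,.003,0,0,-.006],[-.128,-.662,.003,0,0,-.006],[-.121,-.664,.003,0,0,-.006],[-.115,-.665,.003,0,0,-.007],[-.108,-.666,.003,0,0,-.006],[-.101,-.667,.003,0,0,-.007],[-.094,-.668,.003,0,0,-.006],[-.088,-.669,.003,0,0,-.007]]
[[-.08,-.67,.004,0,0,-.006],[-.074,-.67,.003,0,0,-.007],[-.067,-.671,.004,0,0,-.006],[-.061,-.672,.003,0,0,-.007],[-.053,-.672,.004,0,0,-.006],[-.047,-.673,.003,0,.001,-.007],[-.039,-.673,.004,0,0,-.006],[-.033,-.674,.003,.001,.001,-.007]]
end [ 0.646 -0.179  0.15 ]
```

Request:
servo_tool --increments '[[[-0.13,-0.66,0,0,0,-0.006],[-0.13,-0.66,0,0,0,-0.006],[-0.12,-0.66,0,0,0,-0.006],[-0.12,-0.66,0,0,0,-0.007],[-0.11,-0.67,0,0,0,-0.006],[-0.1,-0.67,0,0,0,-0.007],[-0.09,-0.67,0,0,0,-0.006],[-0.09,-0.67,0,0,0,-0.007]]]'

```text
time_s: 33.35
position: [0.6555, -0.0184, 0.1485]
tool_rot: [[-0.983, 0.184, -0.002], [0.184, 0.983, 0.0], [0.002, -0.0, -1.0]]
force: [0.4, 0.5, -1.3]
opening: 0.0461
grasp_force: 31.1
```

Request:
servo_tool --increments '[[[-0.08,-0.67,0,0,0,-0.006],[-0.07,-0.67,0,0,0,-0.007],[-0.07,-0.67,0,0,0,-0.006],[-0.06,-0.67,0,0,0,-0.007],[-0.05,-0.67,0,0,0,-0.006],[-0.05,-0.67,0,0,0,-0.007],[-0.04,-0.67,0,0,0,-0.006],[-0.03,-0.67,0,0,0,-0.007]]]'

```text
time_s: 34.15
position: [0.6448, -0.1794, 0.1484]
tool_rot: [[-0.995, 0.103, -0.002], [0.103, 0.995, 0.0], [0.002, 0.0, -1.0]]
force: [-0.0, -0.2, -1.6]
opening: 0.0461
grasp_force: 31.1
```

Request:
servo_tool --increments '[[[0,0,0.3,0,0,0],[0,0,0.6,0,0,0],[0,0,0.6,0,0,0],[0,0,0.5,0,0,0],[0,0,0.3,0,0,0],[0,0,0,0,0,0],[0,0,0,0,0,0]]]'

```text
time_s: 34.85
position: [0.6455, -0.1785, 0.081]
tool_rot: [[-0.995, 0.104, 0.0], [0.104, 0.995, -0.0], [-0.0, -0.0, -1.0]]
force: [0.1, -0.5, -0.6]
opening: 0.0459
grasp_force: 31.1
```

```bash
python3 plan.py .646,-.179,.0428,174,1
```

```text
now [ 0.6455 -0.1785  0.081 ] yaw 174.05 q [-0.27  0.37  0.22  1.42 -0.   -0.17] t 34.85 open 0.0459
[[-.019,-.015,1.275,0,0,.001]]
end [ 0.646  -0.179   0.0428]
```

Request:
servo_tool --increments '[[[0,0,0.4,0,0,0],[0,0,0.35,0,0,0],[0,0,0.2,0,0,0],[0,0,0.15,0,0,0],[0,0,0.07,0,0,0],[0,0,0.05,0,0,0],[0,0,0.03,0,0,0],[0,0,0,0,0,0]]]'

```text
time_s: 35.65
position: [0.6454, -0.1787, 0.0434]
tool_rot: [[-0.995, 0.104, 0.0], [0.104, 0.995, -0.0], [-0.0, -0.0, -1.0]]
force: [0.6, 0.4, -1.0]
opening: 0.0461
grasp_force: 31.1
```

Request:
servo_tool --increments '[[[0,0,0.03,0,0,0],[0,0,0.02,0,0,0],[0,0,0,0,0,0]]]'

```text
time_s: 35.95
position: [0.6456, -0.1787, 0.0428]
tool_rot: [[-0.995, 0.104, 0.001], [0.104, 0.995, -0.0], [-0.001, -0.0, -1.0]]
force: [-3.0, 0.9, 5.4]
opening: 0.0464
grasp_force: 31.6
```

Contact. Release, rise, and move clear to look.

Request:
servo_tool --increments '[[[0,0,0,0,0,0],[0,0,0,0,0,0],[0,0,0,0,0,0],[0,0,0,0,0,0],[0,0,0,0,0,0],[0,0,0,0,0,0]]]' --gripper 1

```text
time_s: 36.55
position: [0.6453, -0.1787, 0.0416]
tool_rot: [[-0.995, 0.104, -0.0], [0.104, 0.995, 0.0], [0.0, 0.0, -1.0]]
force: [0.2, -0.8, 0.0]
opening: 0.0856
grasp_force: 0.0
```

Request:
servo_tool --increments '[[[0,0,-0.2,0,0,0],[0,0,-0.7,0,0,0],[0,0,-0.9,0,0,0],[0,0,-0.9,0,0,0],[0,0,-0.9,0,0,0],[0,0,-0.9,0,0,0],[0,0,-0.6,0,0,0],[0,0,0,0,0,0]]]'

```text
time_s: 37.35
position: [0.6463, -0.1789, 0.1983]
tool_rot: [[-0.995, 0.104, 0.005], [0.104, 0.995, -0.001], [-0.005, -0.001, -1.0]]
force: [-0.3, -0.1, 1.3]
opening: 0.0851
grasp_force: 0.0
```

Request:
servo_tool --increments '[[[0.4,0.8,0,0,0,0],[0.4,0.8,0,0,0,0],[0.4,0.8,0,0,0,0],[0.4,0.8,0,0,0,0],[0.4,0.8,0,0,0,0],[0.4,0.8,0,0,0,0],[0.4,0.8,0,0,0,0],[0.4,0.8,0,0,0,0]]]'

```text
time_s: 38.15
position: [0.5689, 0.0232, 0.1936]
tool_rot: [[-0.995, 0.104, -0.001], [0.104, 0.995, -0.0], [0.001, -0.0, -1.0]]
force: [-0.3, 0.0, 0.3]
opening: 0.0853
grasp_force: 0.0
```

Request:
servo_tool --increments '[[[0.3,0.8,0,0,0,0],[0.3,0.8,0,0,0,0],[0.3,0.8,0,0,0,0],[0,0.8,0,0,0,0],[0,0.5,0,0,0,0],[0,0,0,0,0,0],[0,0,0,0,0,0],[0,0,0,0,0,0]]]'

```text
time_s: 38.95
position: [0.5545, 0.1347, 0.1944]
tool_rot: [[-0.995, 0.105, -0.0], [0.105, 0.995, -0.0], [0.0, -0.0, -1.0]]
force: [-0.6, 0.1, -0.3]
opening: 0.0856
grasp_force: 0.0
```

```bash
python3 - <<'E'
from plant import bot, optics
import cv2,numpy as np
print(bot.get_obs()["dq"].round(3))
a=optics.grab_frame("side")["img"][60:260,230:440];b=optics.grab_frame("top")["img"][100:300,250:410]
cv2.imwrite("pics/g6.png",np.hstack([cv2.resize(a,(450,428),interpolation=cv2.INTER_CUBIC),cv2.resize(b,(342,428),interpolation=cv2.INTER_CUBIC)]))
E
```

```text
[-0.006 -0.003  0.002  0.     0.     0.002]
```

View pics/g6.png

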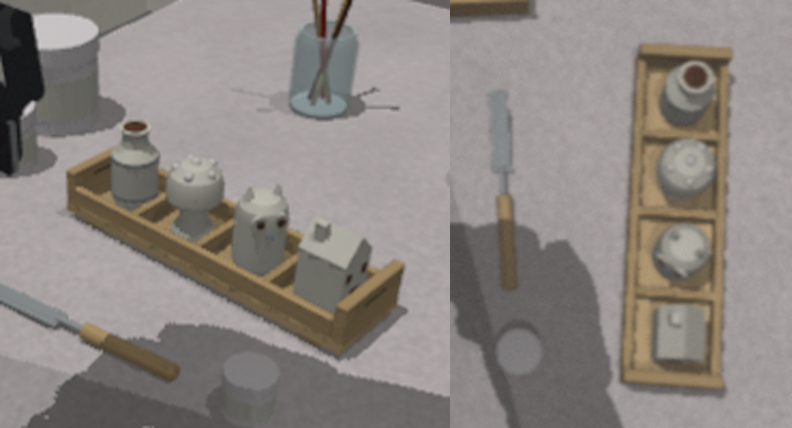

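All four pieces stand upright and centred in their bays, from the far end down in the top view: vase (690,90), toadstool (687,165), owl (683,250), house (680,332). The pot and knife are where they were.

```bash
python3 -c "
from plant import bot
print(bot.job_done())"
```

```text
the job is handed in; nothing more can be done
None
```

The job is handed in: house, owl, toadstool and vase stand upright in bays 1 to 4 of the carrying rack (counted from the robot), with no drops and the paste pot and palette knife left in place; the hand-in call returned no verdict.

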